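Seal a food sample box with the bench-held pliers

ROBOT

A 7-joint arm with a two-finger parallel gripper is mounted at the origin on the work surface. World frame = base frame: x ahead of the robot, y to its left, z up, the work surface at z = 0. Lengths are in mm, angles in rad, forces in N, time in s.
With the tool pointing down it reaches from about 400 to 850 mm from the base axis. Payload 4.4 kg.
Tool frame: the origin (TCP) lies between the finger pads; the fingertips stand 22 mm ahead of it and the grasp point (between the pads) lies 3 mm ahead of it; y points along the fingers, z is the direction in which the jaws open and shut, and the axes are right-handed (so a half turn about y gives the same grasp; the last joint's range is limited). The gripper opens to 94 mm and grips with 3 to 60 N. Pads are 16 mm wide; open, the fingers measure 119 mm over their backs; the gripper's body (75 mm by 177 mm) begins 78 mm behind the grasp point.
Start: joints at [-0.066, 0.628, 0.038, 1.517, -0.027, 0.996, -0.02], TCP at [650.014, 0.029, 189.078] pointing down, gripper open.
Joint ranges: [-3.06, 3.06], [-0.37, 2.12], [-1.25, 1.32], [0.18, 2.47], [-1.1, 4.24], [0.23, 1.98], [-2.94, 2.94]. Speed limits (rad/s): [2.57, 2.57, 3.14, 3.14, 3.14, 3.14, 3.14].

INTERFACE

Orientations are given as a unit quaternion [w, x, y, z].
In Python, from bench import manip gives the robot as it stands.
- The arm moves only by the shell command python3 -m creep 'ROWS'. ROWS is JSON, a list of rows, each an object with "hand": the opening, from 0 (shut) to 1 (fully open); "offset": the shift along the tool's x, y, z in m, a list of three; "turn": the turn, a rotation vector about the tool's x, y, z in rad, a list of three. In form: [{"hand": hand, "offset": [dx, dy, dz], "turn": [ax, ay, az]}, ...]. A call has 1 to 8 rows; each row shifts and turns the commanded pose from where the row before left it, along the tool's axes as they then stand; what a row does not reach is not made up. A row lasts 1/8 s, in which the tool goes at most 62.5 mm and 10.7 degrees, less where a joint would pass 70% of its speed; a pose out of reach is approached as far as the arm can. A call is refused whole if a number of a shift passes 0.0625 or a number of a turn 0.188, either way. A call with a gripper value outside its range is refused whole. The fingers move at their own pace and stop on an object; the grip force is fixed at half the most. Time passes only in rows, so rows that do not move let the fingers close. It gives the time, the measured TCP pose, the force and the opening at its end, in the units of the state.
- manip.get_obs(): the state, without advancing time (a new reading comes with each control period).
- manip.read_camera(name): name is "scene" or "side" or "wrist"; returns the picture (480x640x3 uint8, red, green, blue); there is no depth.
- manip.camera_model(name): a dict with "fx", "fy", "cx", "cy" (pixels), "rvec" (rotation vector, rad) and "tvec" (3), from world to camera coordinates, as OpenCV has them; the wrist camera has in their place "mount" (4x4, takes a point from camera to tool coordinates, whose origin is the TCP and whose axes are the tool frame's). Camera axes: x right, y down, z forward; pixel columns grow to the right and rows downward; lengths in mm; the calibration is good to about 2 mm. A picture is of the moment at which its call begins: read the wrist's pose just before it. camera_model takes no time and is no camera call.
- manip.sign_off(): hands the job in, once; it reports no verdict.
Trained networks look in the newest picture that a camera, given by its name, has taken for a name from the list of things; names that differ only in an ending like _2 or _b are one class to them, and where a whole thing is asked for, a point or a joint stands for the part that bears it (a point fixed in the world has none). Each returns a list of dicts, best first, with "score" (0 to 1); they miss things now and then, are a little off and sometimes report something else, mostly with a low value. They report only what shows in the picture. A call takes as long as a camera call. They do not tell look-alikes from the thing itself.
- manip.search_frame(name, camera): "point" ([column, row] in pixels, amid what is visible of it).
The state is a dict: "time_s": time; "qpos": joint angles; "joint_vel": joint speeds; "joint_torque": joint torques, N m; "tcp_pos": TCP position; "tool_rot": TCP orientation; "force": force on the tool from outside, world axes, zero at the start; "torque": the same for the moment, N m; "finger_gap": finger opening in mm.
Only numpy, scipy, OpenCV 4.12 (cv2) and the standard library are available. Lean on these libraries where they do the work, as an engineer would, in place of code of your own. Each camera call takes 0.05 s, during which the arm holds its last target.

TASK

One of the two long white food sample boxes still has its lid ajar. Lay that box on the flat rest of the sealing pliers held on the bench, its stud end pointing away from the robot and the steel press stud under the raised upper jaw. Then press the pliers' upper handle down until the stud clicks shut, let the handle spring back up, and leave the sealed box lying there; leave the other, already sealed box alone and close the stud only with the pliers.

Things in the scene. Friction and masses are not known exactly. Their poses are not given: they have to be found in the camera images.
- box_mid (a point): Box to seal: white plastic, 150 mm long (x), 52 wide (y), body 30 high, 0.2 to 0.35 kg. Point: centre of the body, 15 mm above its underside. On top a lid 44 wide, 5 thick, hinged at the -x end. Steel press stud (18 mm round) on the lid 58 mm from this point towards +x, its top 60 mm above the box's underside when ajar, 40 shut. Grip it across the width, 0 to 25 mm from here towards -x.
- jaw_rest (a point): Point on the pliers' flat rest (lower jaw), 12 mm above the worktop, below the middle of the upper jaw; z up. Rest: 100 mm wide (y), from 160 mm at -x (robot's side) to 45 at +x; end stop, 20 high, at x = 24. The stud belongs above this point, box x along this x. Upper jaw 40 (x) by 50 (y) mm, underside when open 69 mm or more above the rest: slide the box in along +x. Fixed to the bench.
- handle_top (a point): Point on top of the black upper handle, 210 mm from the pliers' hinge (hinge 90 mm at +y of jaw_rest, 64 above the worktop; handles point to -y). Handle here 32 mm wide; it goes on 36 mm outwards, 56 inwards. Height 167 mm open, 80 fully pressed (hard stop), moving 26 mm outwards on the way. Press down: 2 to 4 N, up to about 12 N at the stud, which clicks near 100 mm. Springs back up when released.
- lid (a joint): Lid hinge of the box to seal: 0 to 0.02 rad = ajar as at the start (9 degrees, stud end 20 mm up), 0.16 rad = fully shut, stud clicked in. Springs back if pressed less than half way, snaps shut beyond and then stays shut.
- sealed_mid (a point): Centre of the body of the other long white box, same size, its lid already shut flat: leave it alone. Either box may stand left or right.
Mind the look-alikes: they are no part of the job. Leave any yellow look-alike of the part that bears box_mid alone.

How it is judged (in metres and radians):
On the way, in this order (a step that is already met when the one before it is completed fails the run):
1. the open box lies on the rest with its stud under the upper jaw, lid still ajar, pliers open (x of box_mid in the frame of jaw_rest between -0.078 and -0.038 m and y of box_mid in the frame of jaw_rest between -0.022 and 0.022 m and z of box_mid in the frame of jaw_rest between 0.008 and 0.024 m and angle between the x axis of box_mid and the x axis of jaw_rest, either way round below 0.3 rad and value of joint lid below 0.03 rad and height (world z) of handle_top above 0.155 m), for 0.2 s.
2. the pliers are part closed while the stud is still open (x of box_mid in the frame of jaw_rest between -0.078 and -0.038 m and y of box_mid in the frame of jaw_rest between -0.022 and 0.022 m and z of box_mid in the frame of jaw_rest between 0.008 and 0.024 m and angle between the x axis of box_mid and the x axis of jaw_rest, either way round below 0.3 rad and value of joint lid below 0.05 rad and height (world z) of handle_top below 0.15 m).
3. the pliers are pressed down and the stud has clicked shut (x of box_mid in the frame of jaw_rest between -0.078 and -0.038 m and y of box_mid in the frame of jaw_rest between -0.022 and 0.022 m and z of box_mid in the frame of jaw_rest between 0.008 and 0.024 m and angle between the x axis of box_mid and the x axis of jaw_rest, either way round below 0.3 rad and value of joint lid above 0.15 rad and height (world z) of handle_top below 0.12 m).
At the end, for the whole second after the job is handed in: The box's lid is fully shut (within 0.01 rad), the box lies level on the rest with its middle 38 to 78 mm to the -x side of the point under the jaw, within 22 mm sideways and 17 degrees of yaw, and the handle has sprung back up (above 150 mm) (x of box_mid in the frame of jaw_rest between -0.078 and -0.038 m and y of box_mid in the frame of jaw_rest between -0.022 and 0.022 m and z of box_mid in the frame of jaw_rest between 0.008 and 0.024 m and angle between the x axis of box_mid and the x axis of jaw_rest, either way round below 0.3 rad and value of joint lid above 0.15 rad and height (world z) of handle_top above 0.15 m and angle between box_mid's own z axis and vertical below 0.17 rad); the robot touches nothing.
It fails at once if the already sealed box is moved more than 30 mm (distance of sealed_mid from where it was at the start of the episode above 0.03 m).
It also fails if it takes over 48 s, if anything falls off the work surface, if the arm or the gripper's body presses on something with over 40 N, if the wrist force passes 120 N, or if a joint passes its speed limit or range.

## Working session

There is one attempt and no reset: what is moved stays moved. The work goes in short steps, Python scripts to look and compute and a shell command to move; the robot and the scene stay as the last step left them, time stands still between calls to the robot, and variables do not carry over. Pictures are saved under pics/ and viewed, and the job is handed in when it is done.

```bash
ls; mkdir -p pics
cat > h.py <<'E'
from bench import manip
import numpy as np, cv2
from scipy.spatial.transform import Rotation as R
def snap(cam,fn):
    o=manip.get_obs(); im=manip.read_camera(cam); cv2.imwrite('pics/'+fn,im[:,:,::-1]); return o,im
def ray(cam,px,o=None):
    m=manip.camera_model(cam)
    d=np.array([(px[0]-m['cx'])/m['fx'],(px[1]-m['cy'])/m['fy'],1.])
    if 'mount' in m:
        M=np.array(m['mount']);w=o['tool_rot'];T=R.from_quat([w[1],w[2],w[3],w[0]]).as_matrix()
        c=T@M[:3,3]+np.array(o['tcp_pos']);return c,T@M[:3,:3]@d
    Rm=R.from_rotvec(np.ravel(m['rvec'])).as_matrix();t=np.ravel(m['tvec'])
    return -Rm.T@t,Rm.T@d
def atz(cam,px,z,o=None):
    c,d=ray(cam,px,o);return c+d*(z-c[2])/d[2]
def proj(cam,P,o=None):
    m=manip.camera_model(cam);P=np.atleast_2d(P).astype(float)
    if 'mount' in m:
        M=np.array(m['mount']);w=o['tool_rot'];T=R.from_quat([w[1],w[2],w[3],w[0]]).as_matrix()
        W=np.eye(4);W[:3,:3]=T;W[:3,3]=o['tcp_pos'];W=np.linalg.inv(W@M);C=P@W[:3,:3].T+W[:3,3]
    else:
        C=P@R.from_rotvec(np.ravel(m['rvec'])).as_matrix().T+np.ravel(m['tvec'])
    return np.c_[m['fx']*C[:,0]/C[:,2]+m['cx'],m['fy']*C[:,1]/C[:,2]+m['cy']]
E
python3 - <<'E'
from h import *
for c in ('scene','side','wrist'):
    o,im=snap(c,c+'0.png'); print(c,manip.camera_model(c))
    for n in ('box_mid','sealed_mid','jaw_rest','handle_top','lid'):
        print(n,[(np.round(d['point']).tolist(),round(d['score'],2)) for d in manip.search_frame(n,c)])
print(o)
E
```

```text
pics
scene {'fx': 534.0024365988896, 'fy': 534.0024365988896, 'cx': 319.187583086144, 'cy': 250.45279220491517, 'rvec': array([ 1.79507126,  1.49453463, -0.70121216]), 'tvec': array([ -34.59287203, -158.29563239, 1584.69533928])}
box_mid [([154.0, 285.0], 0.87), ([205.0, 236.0], 0.81), ([229.0, 318.0], 0.7)]
sealed_mid [([454.0, 293.0], 0.74), ([228.0, 305.0], 0.48)]
jaw_rest [([356.0, 335.0], 0.83)]
handle_top [([352.0, 310.0], 0.94)]
lid [([226.0, 305.0], 0.88), ([156.0, 277.0], 0.69), ([205.0, 229.0], 0.58)]
side {'fx': 536.4758284833072, 'fy': 536.4758284833072, 'cx': 320.5082542355316, 'cy': 237.0382091004677, 'rvec': array([ 0.26668157, -2.78118944,  1.26405236]), 'tvec': array([ 427.70951595,  179.86659163, 1025.4723811 ])}
box_mid [([390.0, 178.0], 0.96), ([325.0, 211.0], 0.64), ([453.0, 215.0], 0.58), ([326.0, 202.0], 0.22)]
sealed_mid [([264.0, 399.0], 0.95)]
jaw_rest []
handle_top [([236.0, 244.0], 0.77)]
lid [([459.0, 208.0], 0.9), ([328.0, 204.0], 0.85), ([389.0, 170.0], 0.79)]
wrist {'fx': 377.06415242483195, 'fy': 377.06415242483195, 'cx': 315.7480415410832, 'cy': 242.
[... 502 characters left out ...]
0], 0.97)]
{'time_s': 0.6, 'qpos': array([-0.06580683,  0.62836834,  0.03852497,  1.51744565, -0.02701122,
        0.99627731, -0.02001558]), 'joint_vel': array([ 0.00177657,  0.00045167, -0.00016904,  0.00062653, -0.00079232,
       -0.00015392,  0.00100038]), 'joint_torque': array([-7.42598640e-04, -5.49306536e+01,  1.14236925e+00, -1.86859846e+01,
       -5.22866682e-02,  1.59721129e-02,  5.31812384e-05]), 'tcp_pos': array([6.50000601e+02, 2.07461285e-02, 1.89084772e+02]), 'tool_rot': array([ 0.4999977 , -0.49997175,  0.50001843, -0.50001212]), 'force': array([-0.20523035, -0.95770366,  0.03289125]), 'torque': array([ 0.00862831, -0.02646694, -0.02310122]), 'finger_gap': 93.7410065961626}
```

View pics/scene0.png

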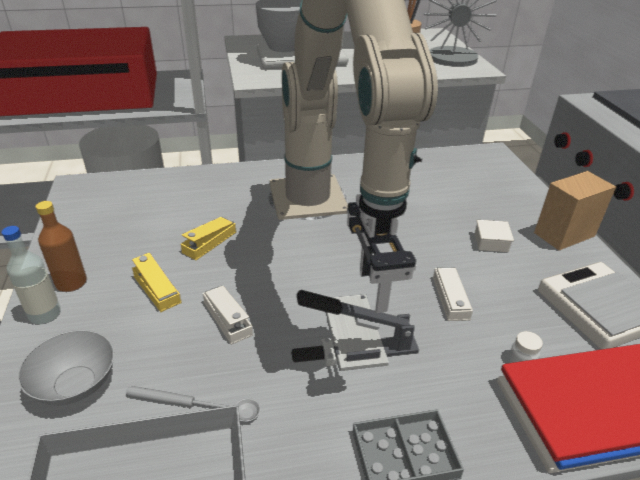

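View pics/side0.png

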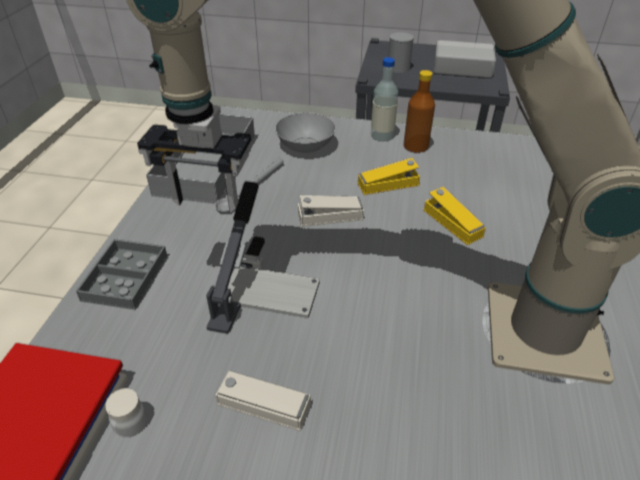

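View pics/wrist0.png

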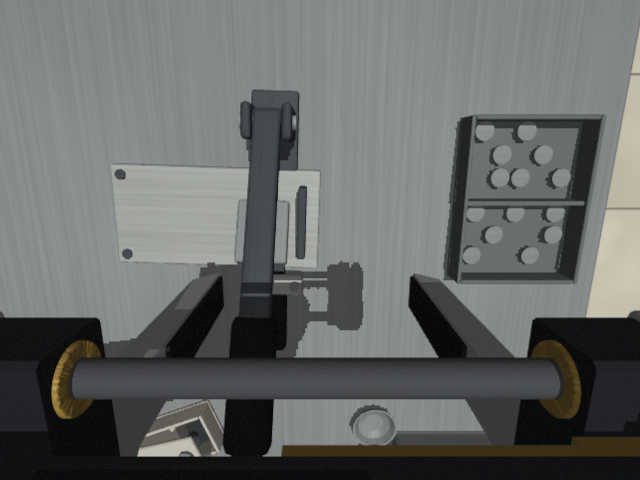

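Candidates in the scene picture are the white box at (228,312), the white box at (453,293), and yellow ones at (156,280) and (208,236). The white box at (228,312) has a raised lid (box to seal); the one at (453,293) is flat, so it is the sealed box. I'll check with a crop.

Run:
```python
import cv2,numpy as np
a=cv2.imread('pics/scene0.png');b=cv2.imread('pics/side0.png')
c=lambda im,x,y,w,h,W,H:cv2.resize(im[y:y+h,x:x+w],(W,H),interpolation=cv2.INTER_CUBIC)
cv2.imwrite('pics/c1.png',np.hstack([c(a,190,270,80,80,400,400),c(b,285,170,80,80,400,400)]))
cv2.imwrite('pics/c2.png',np.hstack([c(a,280,270,160,120,400,300),c(b,190,170,160,180,400,450)[:300]]) )
cv2.imwrite('pics/c2.png',c(a,280,270,160,120,800,600))
cv2.imwrite('pics/c3.png',c(b,180,170,160,120+50,565,600))
```

```text
(no output)
```

View pics/c1.png

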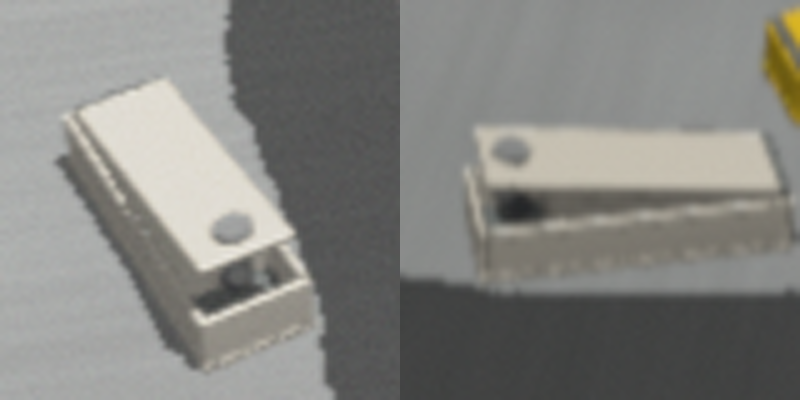

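View pics/c2.png

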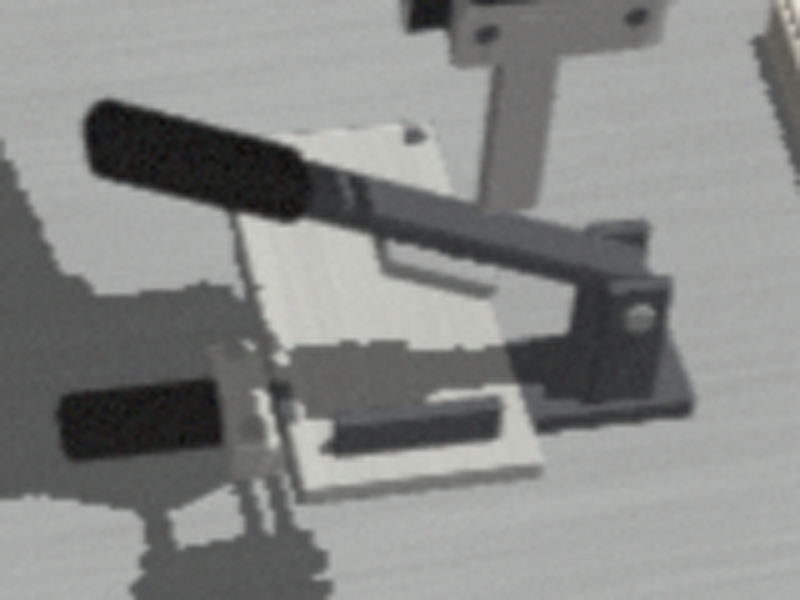

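View pics/c3.png

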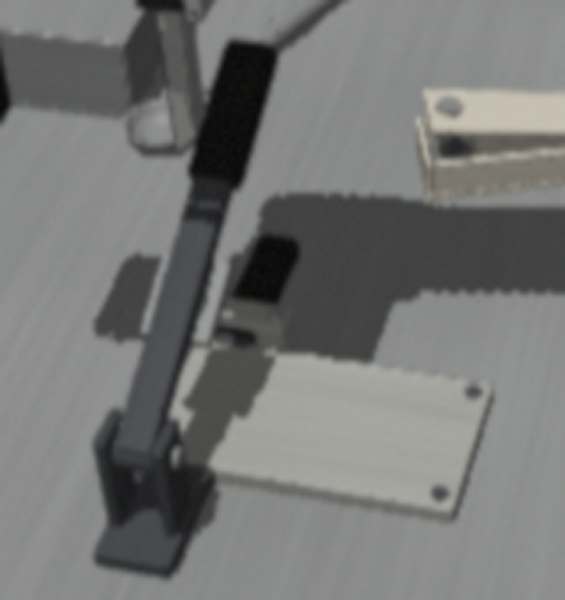

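Run:
```python
from h import *
from scipy.optimize import least_squares
o=manip.get_obs()
T=R.from_quat(np.roll(o['tool_rot'],-1)).as_matrix(); print('tool axes cols\n',T.round(3))
def fit(obs,x0):
    def f(p):
        c,s=np.cos(p[2]),np.sin(p[2]);r=[]
        for cam,px,P in obs:
            W=[p[0]+c*P[0]-s*P[1],p[1]+s*P[0]+c*P[1],P[2]]
            r+=list(proj(cam,W,o)[0]-px)
        return r
    s=least_squares(f,x0,x_scale=[10,10,.1],loss='soft_l1');print(s.x.round(2),np.degrees(s.x[2]).round(1));print(np.array(f(s.x)).reshape(-1,2).round(1).tolist());return s.x
# initial
print(atz('scene',(228,318),20),atz('side',(330,210),20),atz('scene',(453,293),20))
S=lambda u,v:(190+u/5,270+v/5); D=lambda u,v:(285+(u-400)/5,170+v/5)
obs=[('scene',S(200,368),(75,-26,0)),('scene',S(312,322),(75,26,0)),('scene',S(198,318),(75,-26,30)),('scene',S(310,278),(75,26,30)),
('scene',S(66,118),(-75,-26,30)),('scene',S(232,222),(58,0,60)),('side',D(510,148),(58,0,60)),('side',D(478,280),(75,26,0)),('side',D(795,243),(-75,26,0)),('side',D(487,228),(75,26,30)),('side',D(465,168),(75,-26,30))]
print('box');b=fit(obs,[600,-200,.3])
A=lambda u,v:(280+u/5,270+v/5);B=lambda u,v:(180+u/3.53,170+v/3.53)
obs=[('scene',A(430,125),(-160,50,12)),('scene',A(543,463),(45,50,12)),('scene',A(300,488),(45,-50,12)),('side',B(495,383),(-160,-50,12)),('side',B(450,510),(-160,50,12)),
('wrist',(112,164),(-160,50,12)),('wrist',(321,170),(45,50,12)),('wrist',(318,267),(45,-50,12)),('wrist',(121,262),(-160,-50,12))]
print('rest');r=fit(obs,[680,50,0])
c,s=np.cos(r[2]),np.sin(r[2])
for h in (100,120,150,167,180):
    P=[0,-115,h]; W=[r[0]-s*P[1],r[1]+c*P[1],h];print(h,W,proj('scene',W),proj('side',W),proj('wrist',W,o))
```

```text
tool axes cols
 [[ 0. -0.  1.]
 [-1.  0.  0.]
 [-0. -1. -0.]]
[ 482.6509164  -261.27630708   20.        ] [ 463.26371135 -263.73785049   20.        ] [489.64139498 255.04985028  20.        ]
box
[ 4.6078e+02 -2.6378e+02  3.6000e-01] 20.8
[[0.4, 0.4], [0.2, 0.3], [-0.4, 0.6], [-0.2, -0.7], [-1.7, -1.7], [-0.3, -0.1], [-0.4, -0.5], [0.9, 1.0], [-0.1, 1.5], [-1.2, 1.4], [0.0, -0.2]]
rest
[ 6.0942e+02  1.1000e+00 -3.0000e-02] -1.7
[[-0.7, -0.8], [0.0, -0.1], [0.2, 0.6], [-1.6, -0.2], [-0.2, -0.2], [-1.6, -0.6], [0.7, -0.2], [0.5, 0.8], [-0.8, 0.2]]
100 [np.float64(606.0670149458123), np.float64(-113.84806738290078), 100] [[305.01997351 324.47938409]] [[251.25217808 215.31851443]] [[263.99633752 370.62598901]]
120 [np.float64(606.0670149458123), np.float64(-113.84806738290078), 120] [[305.08887008 317.18130424]] [[250.47016976 207.81729243]] [[260.66484925 384.85683449]]
150 [np.float64(606.0670149458123), np.float64(-113.84806738290078), 150] [[305.19538203 305.89870028]] [[249.261942   196.22766538]] [[254.77755826 410.00509308]]
167 [np.float64(606.0670149458123), np.float64(-113.84806738290078), 167] [[305.25749581 299.31910773]] [[248.5577592 189.4729654]] [[250.84687466 426.79547218]]
180 [np.float64(606.0670149458123), np.float64(-113.84806738290078), 180] [[305.30588433 294.1934056 ]] [[248.00938881 184.21285759]] [[247.48140263 441.1714833 ]]
```

Rest and box both fit within about 1.5 px. The crop shows the lid raised at the stud end, so this is the right box. Up first, then over, then turn.

```bash
python3 -m creep '[{"hand":1,"offset":[0,-0.06,0],"turn":[0,0,0]},{"hand":1,"offset":[0.03,-0.02,-0.04],"turn":[0,0,0]},{"hand":1,"offset":[0.04,0,-0.04],"turn":[0,0,0]},{"hand":1,"offset":[0.04,0,-0.04],"turn":[0,0,0]},{"hand":1,"offset":[0.05,0,-0.04],"turn":[0,0,0]},{"hand":1,"offset":[0.05,0,-0.04],"turn":[0,0,0]},{"hand":1,"offset":[0.05,0,0],"turn":[0,0,0]}]'
python3 -m creep '[{"hand":1,"offset":[0,0,0],"turn":[0,0.173,0]},{"hand":1,"offset":[0,0,0],"turn":[0,0.173,0]},{"hand":1,"offset":[0,0,0],"turn":[0,0.173,0]},{"hand":1,"offset":[0,0,0],"turn":[0,0.173,0]},{"hand":1,"offset":[0,0,0],"turn":[0,0.173,0]},{"hand":1,"offset":[0,0,0],"turn":[0,0.173,0]},{"hand":1,"offset":[0,0,0],"turn":[0,0.17,0]},{"hand":1,"offset":[0,0,0],"turn":[0,0,0]}]'
python3 - <<'E'
from h import *
o,im=snap('wrist','w1.png'); print(o['time_s'],o['tcp_pos'],o['qpos'].round(2))
E
```

```text
time_s: 1.78
tcp_pos: [449.0, -259.0, 269.8]
tool_rot: [0.499, -0.5, 0.501, -0.5]
force: [1.5, -0.9, 0.3]
finger_gap: 94.2
time_s: 2.78
tcp_pos: [452.0, -257.5, 269.1]
tool_rot: [-0.128, 0.128, -0.695, 0.695]
force: [0.3, -0.7, 0.4]
finger_gap: 94.1
2.775 [ 451.97093837 -257.47284402  269.13080466] [ 0.18  0.37  0.39  1.77 -0.16  1.03 -0.57]
```

View pics/w1.png

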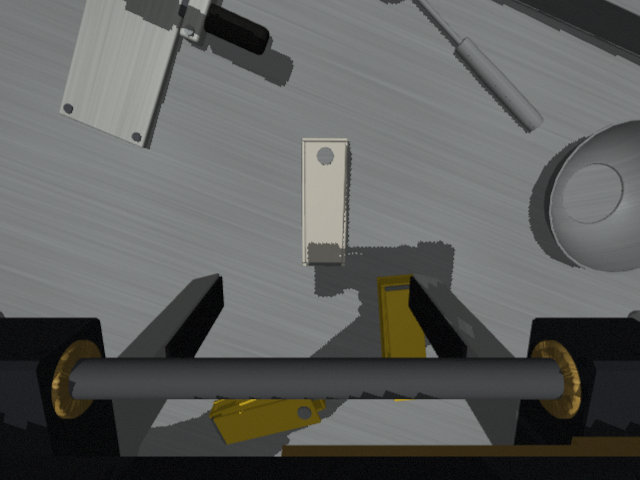

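Run:
```python
from h import *
o=manip.get_obs()
T=R.from_quat(np.roll(o['tool_rot'],-1)).as_matrix(); print(T.round(3))
c=atz('wrist',(325,155),60,o); print('stud',c)
Q=[atz('wrist',p,30,o) for p in ((303,139),(349,139),(303,264))]
print(Q); y=(Q[0]-Q[2]); print('yaw',np.degrees(np.arctan2(y[1],y[0])))
b=np.array([460.8,-263.8]);a=.36;u=np.array([np.cos(a),np.sin(a)]);v=np.array([-u[1],u[0]])
for du,dv,z in((58,0,60),(75,26,30),(75,-26,30),(-75,26,30)): print(proj('wrist',[*(b+u*du+v*dv),z],o))
for p in ((379,278),(410,278),(380,355),(425,350)): 
    q=atz('wrist',p,30,o);d=q[:2]-b;print('yellow in box frame',d@u,d@v)
print(proj('wrist',[*(b-15*u),15],o))
```

```text
[[-0.934  0.     0.358]
 [-0.358 -0.    -0.934]
 [ 0.    -1.     0.   ]]
stud [ 515.23691213 -244.2657116    60.        ]
[array([ 522.50700921, -215.9001446 ,   30.        ]), array([ 540.87281729, -263.73722692,   30.        ]), array([ 386.29810521, -266.92703989,   30.        ])]
yaw 20.537071153962117
[[324.14792198 154.82639759]]
[[300.38767233 138.63331318]]
[[347.07227618 138.95149216]]
[[300.78763499 267.28959305]]
yellow in box frame -88.04890162350358 -69.21800891846165
yellow in box frame -87.8081998989924 -106.98045731946327
yellow in box frame -192.2952871469397 -75.38733309562596
yellow in box frame -184.82116908593892 -132.653008605234
[[322.60538436 216.28876335]]
```

The wrist view confirms the estimate: stud within 1 px and yaw 20.5°. Lowering now.

```bash
python3 -m creep '[{"hand":1,"offset":[0.011,0.04,0.010],"turn":[0,0,0]},{"hand":1,"offset":[0,0.05,0],"turn":[0,0,0]},{"hand":1,"offset":[0,0.05,0],"turn":[0,0,0]},{"hand":1,"offset":[0,0.04,0],"turn":[0,0,0]},{"hand":1,"offset":[0,0.02,0],"turn":[0,0,0]},{"hand":1,"offset":[0,0,0],"turn":[0,0,0]}]'
python3 - <<'E'
from h import *
o,im=snap('wrist','w2.png'); print(o['time_s'],o['tcp_pos'],o['qpos'].round(2))
E
```

```text
time_s: 3.58
tcp_pos: [444.2, -270.2, 67.8]
tool_rot: [0.127, -0.129, 0.696, -0.695]
force: [0.4, -0.8, 0.4]
finger_gap: 94.0
3.575 [ 444.2157962  -270.21681707   67.81639768] [ 0.31  0.64  0.27  1.99 -0.31  0.55 -0.4 ]
```

View pics/w2.png

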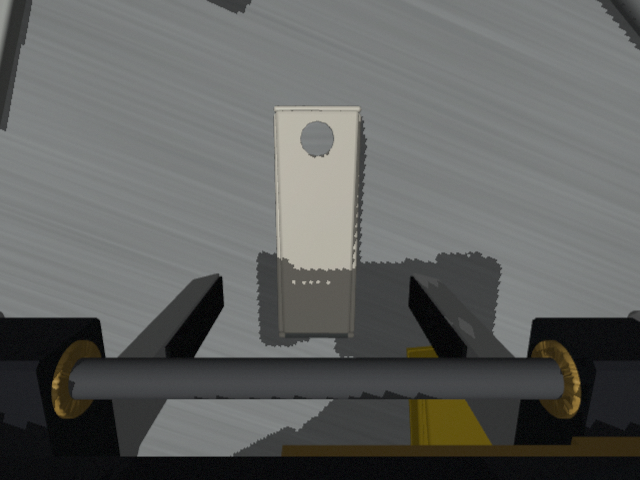

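The box is centred between the fingers (column ~317) with its stud at (317,138). Lowering 40 mm and closing.

```bash
python3 -m creep '[{"hand":1,"offset":[0,0.025,0],"turn":[0,0,0]},{"hand":1,"offset":[0,0.016,0],"turn":[0,0,0]},{"hand":1,"offset":[0,0,0],"turn":[0,0,0]},{"hand":0.4,"offset":[0,0,0],"turn":[0,0,0]},{"hand":0.4,"offset":[0,0,0],"turn":[0,0,0]},{"hand":0.4,"offset":[0,0,0],"turn":[0,0,0]},{"hand":0.4,"offset":[0,0,0],"turn":[0,0,0]},{"hand":0.4,"offset":[0,0,0],"turn":[0,0,0]}]'
```

```text
time_s: 4.62
tcp_pos: [445.3, -270.8, 28.2]
tool_rot: [-0.128, 0.128, -0.695, 0.696]
force: [0.4, -0.4, -0.1]
finger_gap: 47.0
```

```bash
python3 -m creep '[{"hand":0.2,"offset":[0,0,0],"turn":[0,0,0]},{"hand":0.2,"offset":[0,0,0],"turn":[0,0,0]},{"hand":0.2,"offset":[0,0,0],"turn":[0,0,0]}]'
python3 - <<'E'
from h import *
o,im=snap('wrist','w3.png'); o,im=snap('side','s3.png');print(o['time_s'],o['tcp_pos'],o['finger_gap'])
E
```

```text
time_s: 5.0
tcp_pos: [445.2, -270.9, 28.1]
tool_rot: [-0.128, 0.127, -0.695, 0.696]
force: [-0.8, -0.2, 1.4]
finger_gap: 20.2
5.05 [ 445.22377477 -270.91759618   28.13179163] 19.511474224189097
```

View pics/w3.png

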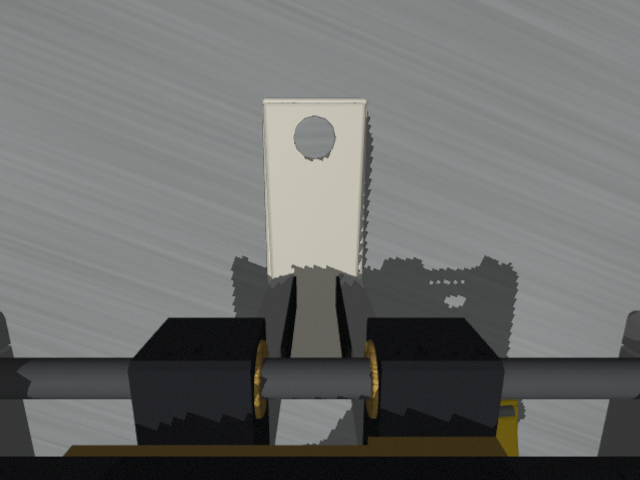

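View pics/s3.png

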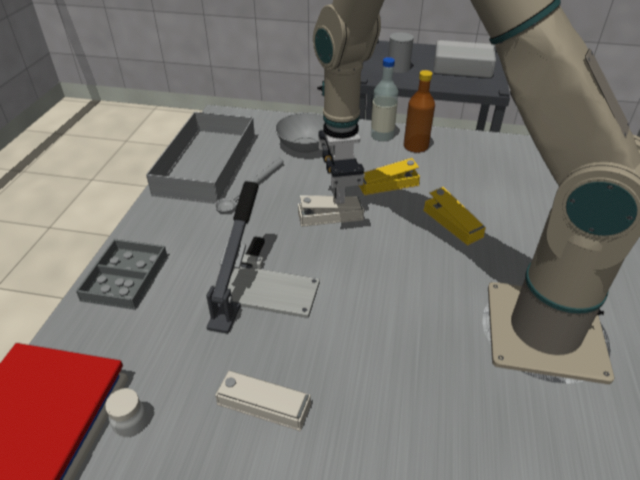

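The gap is 20 mm on a 52 mm box, so something is wrong. Looking closer.

Run:
```python
from h import *
o,im2=snap('scene','sc4.png'); print(o['finger_gap'],o['force'])
im=cv2.imread('pics/s3.png')
a=cv2.resize(im[120:240,280:400],(400,400),interpolation=cv2.INTER_CUBIC)
b=cv2.resize(im2[220:350,170:300,::-1],(400,400),interpolation=cv2.INTER_CUBIC)
cv2.imwrite('pics/c4.png',np.hstack([a,b]))
```

```text
18.84033932932288 [-0.76662149  0.02745676  0.82936798]
```

View pics/c4.png

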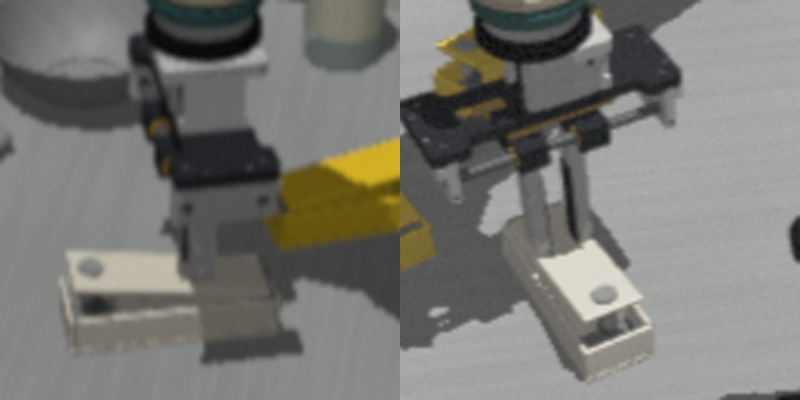

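Run:
```python
from h import *
o=manip.get_obs();t=np.array(o['tcp_pos'])
for z in (-22,-3,0,20,40,60): print(z,proj('side',t+[0,0,z]),proj('scene',t+[0,0,z]))
for z in (40,45,50): print(atz('side',(339,202.5),z),atz('scene',(218,301),z))
print(o['qpos'],o['tcp_pos'])
```

```text
-22 [[337.85420177 213.62607467]] [[223.13261401 311.09062714]]
-3 [[338.05381633 207.35877047]] [[222.37686791 304.94163757]]
0 [[338.0856937  206.35791579]] [[222.25616641 303.95957199]]
20 [[338.30076863 199.60520186]] [[221.44170678 297.33287058]]
40 [[338.5203955 192.7095706]] [[220.60984239 290.56455851]]
60 [[338.74472037 185.66643632]] [[219.76000931 283.65004748]]
[ 443.33630193 -270.79487296   40.        ] [ 446.89608345 -279.20062862   40.        ]
[ 442.40190046 -264.32637248   45.        ] [ 452.26879532 -278.98266194   45.        ]
[ 441.46749898 -257.85787201   50.        ] [ 457.64150718 -278.76469526   50.        ]
[ 0.33985999  0.708828    0.2319185   2.01200875 -0.3454328   0.45762174
 -0.37857429] [ 445.23572139 -270.93504403   28.1364853 ]
```

```bash
python3 -m creep '[{"hand":1,"offset":[0,0,0],"turn":[0,0,0]},{"hand":1,"offset":[0,0,0],"turn":[0,0,0]},{"hand":1,"offset":[0,0,0],"turn":[0,0,0]},{"hand":1,"offset":[0,0,0],"turn":[0,0,0]},{"hand":1,"offset":[0,0,0],"turn":[0,0,0]},{"hand":1,"offset":[0,0,0],"turn":[0,0,0]}]'
python3 - <<'E'
from h import *
o,im=snap('side','s5.png'); o2,im2=snap('scene','sc5.png')
t=np.array(o['tcp_pos']);T=R.from_quat(np.roll(o['tool_rot'],-1)).as_matrix()
for s in (-1,1):
  for dy in (22,-19):
    for dx in (-8,8):
      p=t+T@[dx,dy,s*o['finger_gap']/2]
      a=proj('side',p)[0];b=proj('scene',p)[0]; print(s,dy,dx,p.round(),a.round(1),b.round(1))
a=cv2.resize(im[120:240,280:400,::-1],(400,400),interpolation=cv2.INTER_CUBIC)
b=cv2.resize(im2[220:350,170:300,::-1],(400,400),interpolation=cv2.INTER_CUBIC)
cv2.imwrite('pics/c5.png',np.hstack([a,b])); print(o2['finger_gap'],o2['force'])
E
```

```text
time_s: 5.9
tcp_pos: [445.1, -270.7, 28.0]
tool_rot: [0.128, -0.128, 0.696, -0.695]
force: [0.5, 0.4, 0.4]
finger_gap: 75.2
-1 22 -8 [ 439. -233.    6.] [337.7 224. ] [240.1 307.3]
-1 22 8 [ 424. -238.    6.] [344.4 223.3] [237.1 303. ]
-1 -19 -8 [ 439. -233.   47.] [338.1 210.2] [238.8 293.9]
-1 -19 8 [ 424. -238.   47.] [345.  209.5] [235.8 289.7]
1 22 -8 [ 466. -303.    6.] [331.6 204.6] [208.9 319.5]
1 22 8 [ 451. -309.    6.] [338.1 203.9] [206. 315.]
1 -19 -8 [ 466. -303.   47.] [331.9 191. ] [206.9 306. ]
1 -19 8 [ 451. -309.   47.] [338.5 190.3] [204.  301.5]
79.5022417228549 [ 0.45893835  0.09619812 -0.24721803]
```

View pics/c5.png

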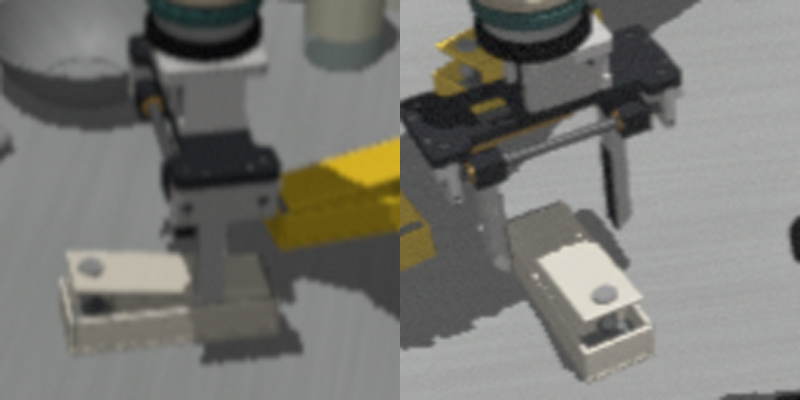

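Both outside cameras and the wrist view show the real fingertips about 18 mm behind the reported TCP (z ≈ 46 now). They are not 22 mm ahead of it, as stated. The fingers therefore closed in the air above the lid, with no force, and the box hasn't moved. I'll lower about 35 mm more in steps and watch the force.

```bash
python3 -m creep '[{"hand":1,"offset":[0,0,0],"turn":[0,0,0]},{"hand":1,"offset":[0,0.01,0],"turn":[0,0,0]},{"hand":1,"offset":[0,0.01,0],"turn":[0,0,0]},{"hand":1,"offset":[0,0.008,0],"turn":[0,0,0]},{"hand":1,"offset":[0,0,0],"turn":[0,0,0]}]'
python3 - <<'E'
from h import *
o,im=snap('side','s6.png'); o2,im2=snap('scene','sc6.png')
a=cv2.resize(im[120:240,280:400,::-1],(400,400),interpolation=cv2.INTER_CUBIC)
b=cv2.resize(im2[220:350,170:300,::-1],(400,400),interpolation=cv2.INTER_CUBIC)
cv2.imwrite('pics/c6.png',np.hstack([a,b])); print(o2['finger_gap'],o2['force'],o2['qpos'].round(2))
E
```

```text
time_s: 6.62
tcp_pos: [444.5, -270.5, -0.9]
tool_rot: [0.127, -0.128, 0.696, -0.695]
force: [0.6, -0.6, 0.5]
finger_gap: 94.1
94.45630219885051 [ 0.77534154 -0.4642931   0.29814009] [ 0.36  0.76  0.2   2.02 -0.36  0.4  -0.36]
```

View pics/c6.png

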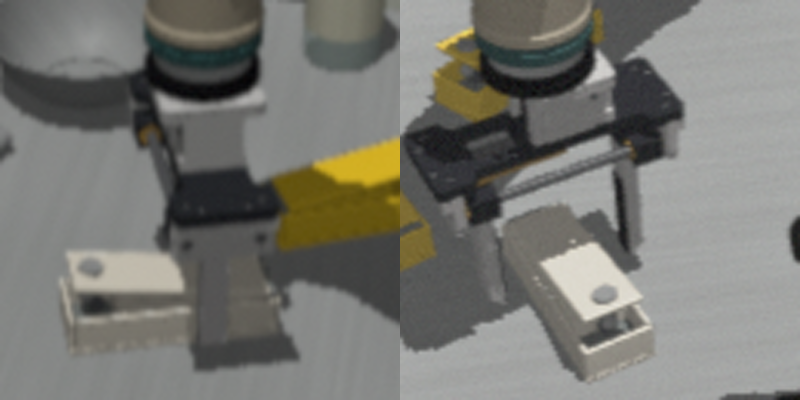

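No contact at a reported z of -1, which confirms the offset. Another 10 mm, then close.

```bash
python3 -m creep '[{"hand":1,"offset":[0,0.005,0],"turn":[0,0,0]},{"hand":1,"offset":[0,0.005,0],"turn":[0,0,0]},{"hand":0.3,"offset":[0,0,0],"turn":[0,0,0]},{"hand":0.3,"offset":[0,0,0],"turn":[0,0,0]},{"hand":0.3,"offset":[0,0,0],"turn":[0,0,0]},{"hand":0.3,"offset":[0,0,0],"turn":[0,0,0]},{"hand":0.3,"offset":[0,0,0],"turn":[0,0,0]},{"hand":0.3,"offset":[0,0,0],"turn":[0,0,0]}]'
python3 -m creep '[{"hand":0.3,"offset":[0,0,0],"turn":[0,0,0]},{"hand":0.3,"offset":[0,0,0],"turn":[0,0,0]}]'
```

```text
time_s: 7.72
tcp_pos: [445.1, -270.7, -9.9]
tool_rot: [0.128, -0.128, 0.696, -0.695]
force: [-0.3, 0.8, 1.6]
finger_gap: 51.8
time_s: 7.98
tcp_pos: [445.2, -270.7, -9.8]
tool_rot: [0.128, -0.128, 0.696, -0.695]
force: [-0.1, 0.2, 2.9]
finger_gap: 51.7
```

Gripped at 51.7 mm. Lifting, carrying over in front of the pliers, then turning.

```bash
python3 -m creep '[{"hand":0.3,"offset":[0,-0.02,0],"turn":[0,0,0]},{"hand":0.3,"offset":[0,-0.03,0],"turn":[0,0,0]},{"hand":0.3,"offset":[0,-0.02,0],"turn":[0,0,0]},{"hand":0.3,"offset":[0,0,0],"turn":[0,0,0]}]'
python3 -m creep '[{"hand":0.3,"offset":[-0.012,0,-0.025],"turn":[0,0,0]},{"hand":0.3,"offset":[-0.020,0,-0.042],"turn":[0,0,0]},{"hand":0.3,"offset":[-0.020,0,-0.042],"turn":[0,0,0]},{"hand":0.3,"offset":[-0.020,0,-0.042],"turn":[0,0,0]},{"hand":0.3,"offset":[-0.020,0,-0.042],"turn":[0,0,0]},{"hand":0.3,"offset":[-0.016,0,-0.034],"turn":[0,0,0]},{"hand":0.3,"offset":[-0.012,0,-0.023],"turn":[0,0,0]},{"hand":0.3,"offset":[0,0,0],"turn":[0,0,0]}]'
python3 -m creep '[{"hand":0.3,"offset":[0,0,0],"turn":[0,0.1,0]},{"hand":0.3,"offset":[0,0,0],"turn":[0,0.1,0]},{"hand":0.3,"offset":[0,0,0],"turn":[0,0.1,0]},{"hand":0.3,"offset":[0,0,0],"turn":[0,0.093,0]},{"hand":0.3,"offset":[0,0,0],"turn":[0,0,0]}]'
python3 - <<'E'
from h import *
o,im=snap('wrist','w7.png'); o2,im2=snap('side','s7.png')
print(o2['tcp_pos'],o2['qpos'].round(2),o2['time_s'])
T=R.from_quat(np.roll(o['tool_rot'],-1)).as_matrix(); print(T.round(3))
E
```

```text
time_s: 8.48
tcp_pos: [446.0, -271.4, 60.9]
tool_rot: [-0.128, 0.127, -0.695, 0.696]
force: [-0.3, 0.5, -1.9]
finger_gap: 51.9
time_s: 9.48
tcp_pos: [468.0, 7.7, 58.9]
tool_rot: [0.129, -0.13, 0.696, -0.695]
force: [1.1, 0.1, -1.9]
finger_gap: 51.8
time_s: 10.1
tcp_pos: [468.1, 3.9, 59.5]
tool_rot: [0.011, -0.011, -0.707, 0.707]
force: [0.4, 0.2, -2.2]
finger_gap: 51.5
[468.17385653   4.18777511  59.61852517] [-0.36  0.63  0.43  2.14 -0.56  0.48 -1.1 ] 10.15
[[-1.    -0.001 -0.031]
 [ 0.031 -0.001 -1.   ]
 [ 0.001 -1.     0.001]]
```

View pics/w7.png

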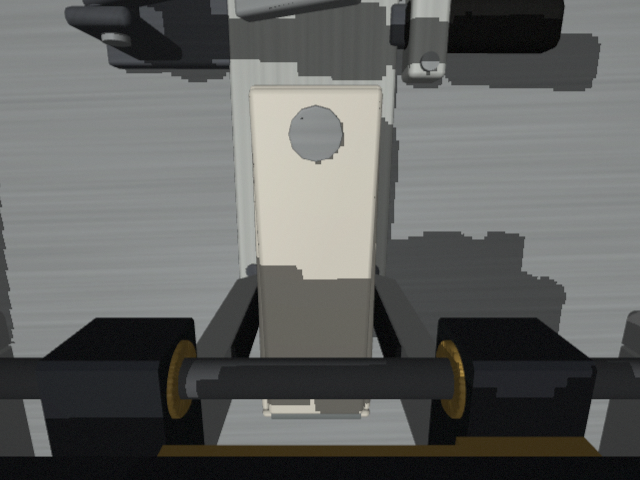

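View pics/s7.png

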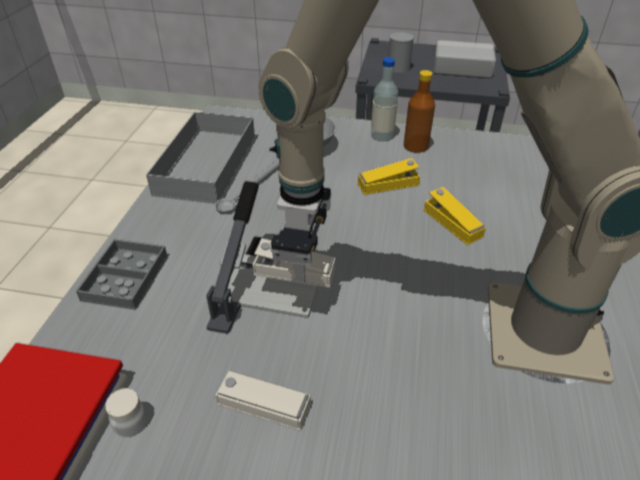

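Run:
```python
from h import *
o=manip.get_obs()
r=np.array([609.4,1.1]);a=-.03;u=np.array([np.cos(a),np.sin(a)]);v=np.array([-u[1],u[0]])
def loc(p): d=p[:2]-r; return (round(d@u,1),round(d@v,1))
z=o['tcp_pos'][2]+9.9
print('underside',z,'stud',loc(atz('wrist',(316,133),z+60,o)),'tcp',loc(o['tcp_pos']))
for p in((250,88),(381,88)): print('front rim',loc(atz('wrist',p,z+30,o)))
for p in((238,265),(388,265)): print('rest edges',loc(atz('wrist',p,12,o)))
```

```text
underside 69.62148350851061 stud (np.float64(-66.5), np.float64(-1.4)) tcp (np.float64(-141.1), np.float64(-0.8))
front rim (np.float64(-48.5), np.float64(24.2))
front rim (np.float64(-48.5), np.float64(-26.6))
rest edges (np.float64(-147.5), np.float64(51.2))
rest edges (np.float64(-147.5), np.float64(-50.3))
```

Stud is at local x -66.5, y -1.4, and the rest edges check out at ±51. Lowering 55 mm to about 2.5 mm above the rest.

```bash
python3 -m creep '[{"hand":0.3,"offset":[0,0.02,0],"turn":[0,0,0]},{"hand":0.3,"offset":[0,0.02,0],"turn":[0,0,0]},{"hand":0.3,"offset":[0,0.01,0],"turn":[0,0,0]},{"hand":0.3,"offset":[0,0.005,0],"turn":[0,0,0]},{"hand":0.3,"offset":[0,0,0],"turn":[0,0,0]},{"hand":0.3,"offset":[0,0,0],"turn":[0,0,0]}]'
python3 - <<'E'
from h import *
o,im=snap('side','s8.png');o2,im2=snap('scene','sc8.png')
a=cv2.resize(im[180:330,190:340,::-1],(400,400),interpolation=cv2.INTER_CUBIC)
b=cv2.resize(im2[250:390,280:420,::-1],(400,400),interpolation=cv2.INTER_CUBIC)
cv2.imwrite('pics/c8.png',np.hstack([a,b]))
E
```

```text
time_s: 10.95
tcp_pos: [469.0, 5.4, 5.5]
tool_rot: [0.01, -0.011, -0.707, 0.707]
force: [0.4, -0.3, -1.6]
finger_gap: 51.7
```

View pics/c8.png

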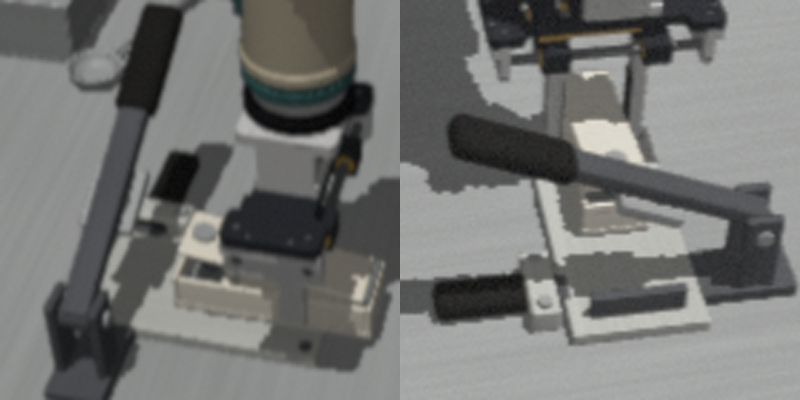

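Box is level, just above the rest, stud short of the jaw. Sliding in 65 mm.

```bash
python3 -m creep '[{"hand":0.3,"offset":[-0.006,0.001,0],"turn":[0,0,0]},{"hand":0.3,"offset":[-0.012,0,0],"turn":[0,0,0]},{"hand":0.3,"offset":[-0.012,0,0],"turn":[0,0,0]},{"hand":0.3,"offset":[-0.012,0,0],"turn":[0,0,0]},{"hand":0.3,"offset":[-0.012,0,0],"turn":[0,0,0]},{"hand":0.3,"offset":[-0.008,0,0],"turn":[0,0,0]},{"hand":0.3,"offset":[-0.003,0,0],"turn":[0,0,0]},{"hand":0.3,"offset":[0,0,0],"turn":[0,0,0]}]'
python3 - <<'E'
from h import *
o,im=snap('side','s9.png');o2,im2=snap('scene','sc9.png')
a=cv2.resize(im[180:330,190:340,::-1],(400,400),interpolation=cv2.INTER_CUBIC)
b=cv2.resize(im2[250:390,280:420,::-1],(400,400),interpolation=cv2.INTER_CUBIC)
cv2.imwrite('pics/c9.png',np.hstack([a,b]))
E
```

```text
time_s: 12.05
tcp_pos: [533.4, 3.5, 4.0]
tool_rot: [-0.011, 0.011, 0.707, -0.707]
force: [0.7, 0.7, -1.8]
finger_gap: 51.6
```

View pics/c9.png

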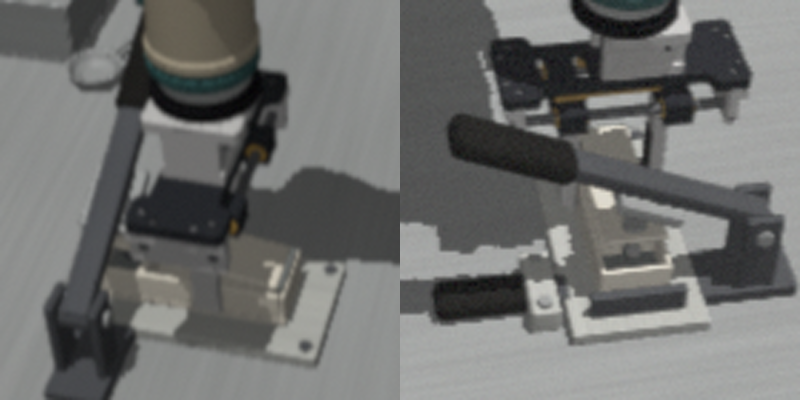

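Stud is under the jaw, with a small gap to the end stop. Setting the box down and releasing.

```bash
python3 -m creep '[{"hand":0.3,"offset":[0,0.002,0],"turn":[0,0,0]},{"hand":0.3,"offset":[0,0,0],"turn":[0,0,0]},{"hand":1,"offset":[0,0,0],"turn":[0,0,0]},{"hand":1,"offset":[0,0,0],"turn":[0,0,0]},{"hand":1,"offset":[0,0,0],"turn":[0,0,0]},{"hand":1,"offset":[0,0,0],"turn":[0,0,0]},{"hand":1,"offset":[0,0,0],"turn":[0,0,0]}]'
python3 -m creep '[{"hand":1,"offset":[0,0,0],"turn":[0,0,0]},{"hand":1,"offset":[0.01,-0.01,0],"turn":[0,0,0]},{"hand":1,"offset":[0.01,-0.03,0],"turn":[0,0,0]},{"hand":1,"offset":[0.01,-0.05,0],"turn":[0,0,0]},{"hand":1,"offset":[0.02,-0.06,0],"turn":[0,0,0]},{"hand":1,"offset":[0.02,-0.06,0],"turn":[0,0,0]},{"hand":1,"offset":[0,0,0],"turn":[0,0,0]}]'
python3 - <<'E'
from h import *
o,im=snap('side','s10.png');o2,im2=snap('scene','sc10.png');ow,imw=snap('wrist','w10.png')
a=cv2.resize(im[180:330,190:340,::-1],(400,400),interpolation=cv2.INTER_CUBIC)
b=cv2.resize(im2[250:390,280:420,::-1],(400,400),interpolation=cv2.INTER_CUBIC)
cv2.imwrite('pics/c10.png',np.hstack([a,b]));print(ow['tcp_pos'],ow['finger_gap'])
E
```

```text
time_s: 13.02
tcp_pos: [533.7, 3.5, 2.1]
tool_rot: [0.011, -0.011, -0.707, 0.707]
force: [0.5, 0.0, -0.7]
finger_gap: 93.6
time_s: 13.9
tcp_pos: [464.8, 5.6, 214.6]
tool_rot: [-0.008, 0.013, 0.708, -0.706]
force: [0.1, 0.0, 0.2]
finger_gap: 94.2
[463.65567566   6.20553849 211.20016321] 94.02974877660654
```

View pics/c10.png

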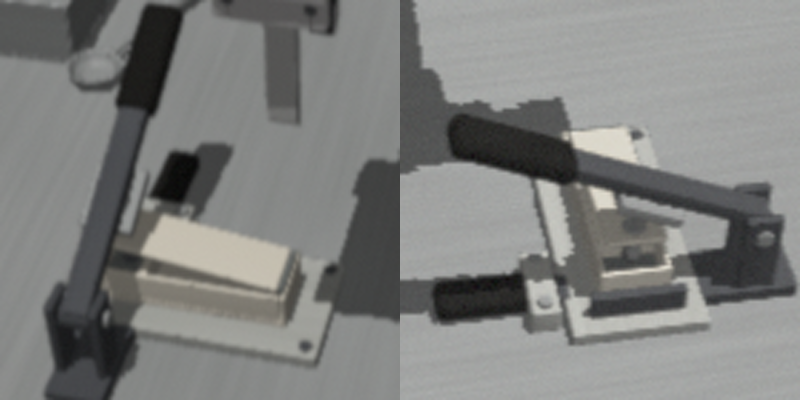

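View pics/w10.png

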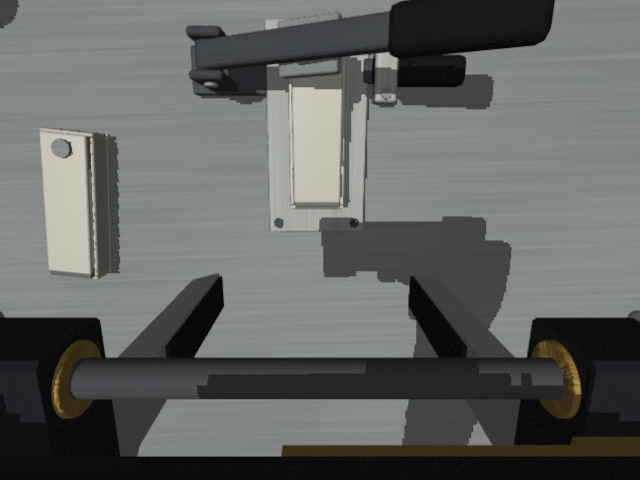

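Run:
```python
from h import *
o=manip.get_obs()
r=np.array([609.4,1.1]);a=-.03;u=np.array([np.cos(a),np.sin(a)]);v=np.array([-u[1],u[0]])
def loc(p): d=p[:2]-r; return (round(d@u,1),round(d@v,1))
for p in((291,207),(342,208)): print('rear rim',loc(atz('wrist',p,42,o)))
for p in((269,231),(364,231)): print('rest corner',loc(atz('wrist',p,12,o)))
# handle
for L in (90-210*.872,-93): 
  for y,h in((-93,167),(-125,185),(-43,140)):
    W=[*(r+v*y),h]; print(y,np.round(W),proj('scene',W).round(),proj('side',W).round(),proj('wrist',W,o).round())
T=R.from_quat(np.roll(o['tool_rot'],-1)).as_matrix(); print(T.round(3),o['tcp_pos'])
```

```text
rear rim (np.float64(-131.1), np.float64(24.2))
rear rim (np.float64(-132.0), np.float64(-25.4))
rest corner (np.float64(-161.4), np.float64(50.2))
rest corner (np.float64(-161.3), np.float64(-51.5))
-93 [607. -92. 167.] [[317. 298.]] [[245. 196.]] [[480.  10.]]
-125 [ 606. -124.  185.] [[300. 293.]] [[249. 179.]] [[556.  -2.]]
-43 [608. -42. 140.] [[342. 306.]] [[238. 222.]] [[384.  26.]]
-93 [607. -92. 167.] [[317. 298.]] [[245. 196.]] [[480.  10.]]
-125 [ 606. -124.  185.] [[300. 293.]] [[249. 179.]] [[556.  -2.]]
-43 [608. -42. 140.] [[342. 306.]] [[238. 222.]] [[384.  26.]]
[[-1.    -0.001 -0.03 ]
 [ 0.03   0.001 -1.   ]
 [ 0.001 -1.    -0.001]] [463.32018938   6.1339564  210.29494409]
```

Step 1 checks out: box mid at local x ≈ -56.5, y ≈ -1, lid ajar, handle up. Closing the fingers and going above the handle.

```bash
python3 -m creep '[{"hand":0,"offset":[0,-0.03,0],"turn":[0,0,0]},{"hand":0,"offset":[-0.036,0,0.023],"turn":[0,0,0]},{"hand":0,"offset":[-0.037,0,0.024],"turn":[0,0,0]},{"hand":0,"offset":[-0.037,0,0.024],"turn":[0,0,0]},{"hand":0,"offset":[-0.037,0,0.023],"turn":[0,0,0]},{"hand":0,"offset":[0,0,0],"turn":[0,0,0]},{"hand":0,"offset":[0,0,0],"turn":[0,0,0]},{"hand":0,"offset":[0,0,0],"turn":[0,0,0]}]'
python3 - <<'E'
from h import *
o,im=snap('side','s11.png');o2,im2=snap('scene','sc11.png')
a=cv2.resize(im[100:300,160:360,::-1],(400,400),interpolation=cv2.INTER_CUBIC)
b=cv2.resize(im2[210:390,240:420,::-1],(400,400),interpolation=cv2.INTER_CUBIC)
cv2.imwrite('pics/c11.png',np.hstack([a,b]));print(o2['tcp_pos'],o2['finger_gap'],o2['qpos'].round(2))
t=np.array(o2['tcp_pos'])+[0,0,18];print(proj('side',t),proj('scene',t))
E
```

```text
time_s: 15.05
tcp_pos: [607.2, -91.7, 240.0]
tool_rot: [-0.011, 0.01, 0.707, -0.707]
force: [-0.4, 0.1, 0.3]
finger_gap: 17.1
[607.42760214 -91.73178367 240.37467301] 13.589833117579548 [-0.28  0.6   0.64  1.57 -0.39  1.11 -1.14]
[[240.36139157 156.75888034]] [[318.09043467 260.61278343]]
```

View pics/c11.png

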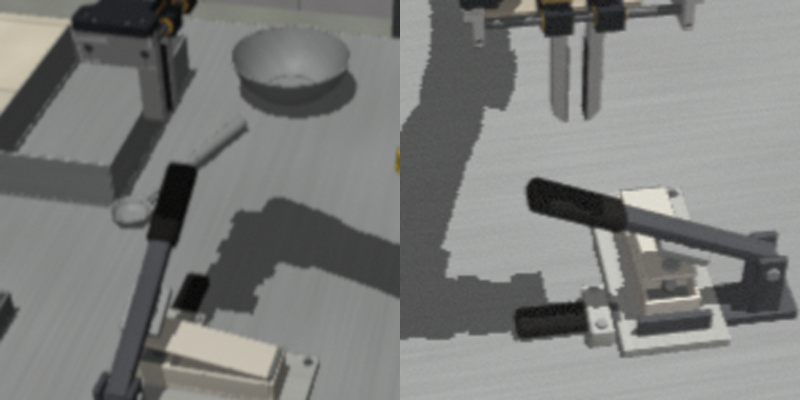

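```bash
python3 -m creep '[{"hand":0,"offset":[0,0.03,0],"turn":[0,0,0]},{"hand":0,"offset":[0,0.03,0],"turn":[0,0,0]},{"hand":0,"offset":[0,0.015,0],"turn":[0,0,0]},{"hand":0,"offset":[0,0.01,0.003],"turn":[0,0,0]},{"hand":0,"offset":[0,0.01,0.003],"turn":[0,0,0]},{"hand":0,"offset":[0,0.005,0.002],"turn":[0,0,0]},{"hand":0,"offset":[0,0.005,0.002],"turn":[0,0,0]}]'
python3 -m creep '[{"hand":0,"offset":[0,0.01,0.003],"turn":[0,0,0]},{"hand":0,"offset":[0,0.0,0.0],"turn":[0,0,0]}]'
python3 - <<'E'
from h import *
o,im=snap('side','s12.png');o2,im2=snap('scene','sc12.png')
a=cv2.resize(im[100:300,160:360,::-1],(400,400),interpolation=cv2.INTER_CUBIC)
b=cv2.resize(im2[210:390,240:420,::-1],(400,400),interpolation=cv2.INTER_CUBIC)
cv2.imwrite('pics/c12.png',np.hstack([a,b]))
E
```

```text
time_s: 16.02
tcp_pos: [608.5, -103.6, 136.1]
tool_rot: [0.01, -0.011, -0.707, 0.707]
force: [0.3, -0.6, 1.9]
finger_gap: 0.4
time_s: 16.27
tcp_pos: [607.8, -106.1, 125.1]
tool_rot: [0.011, -0.011, -0.707, 0.707]
force: [-0.0, -1.0, 2.5]
finger_gap: 0.2
```

View pics/c12.png

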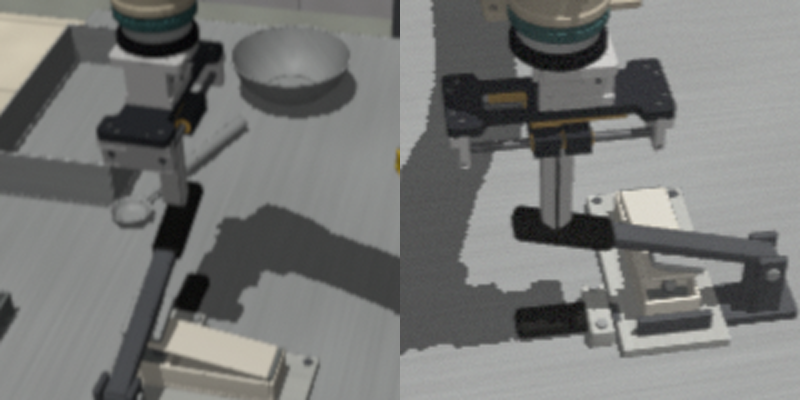

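Contact at 2.5 N, handle at about 140 mm, lid still ajar. Continuing down.

```bash
python3 -m creep '[{"hand":0,"offset":[0,0.006,0.002],"turn":[0,0,0]},{"hand":0,"offset":[0,0.006,0.002],"turn":[0,0,0]},{"hand":0,"offset":[0,0.006,0.002],"turn":[0,0,0]},{"hand":0,"offset":[0,0.0,0.0],"turn":[0,0,0]}]'
python3 -m creep '[{"hand":0,"offset":[0,0.006,0.002],"turn":[0,0,0]},{"hand":0,"offset":[0,0.006,0.001],"turn":[0,0,0]},{"hand":0,"offset":[0,0.006,0.001],"turn":[0,0,0]},{"hand":0,"offset":[0,0.0,0.0],"turn":[0,0,0]}]'
python3 -m creep '[{"hand":0,"offset":[0,0.006,0.001],"turn":[0,0,0]},{"hand":0,"offset":[0,0.004,0.001],"turn":[0,0,0]},{"hand":0,"offset":[0,0.0,0.0],"turn":[0,0,0]}]'
python3 - <<'E'
from h import *
o,im=snap('side','s13.png');o2,im2=snap('scene','sc13.png')
a=cv2.resize(im[100:300,160:360,::-1],(400,400),interpolation=cv2.INTER_CUBIC)
b=cv2.resize(im2[210:390,240:420,::-1],(400,400),interpolation=cv2.INTER_CUBIC)
cv2.imwrite('pics/c13.png',np.hstack([a,b]))
E
```

```text
time_s: 16.88
tcp_pos: [607.8, -111.9, 107.4]
tool_rot: [-0.011, 0.011, 0.707, -0.707]
force: [-0.2, 0.1, 5.9]
finger_gap: 0.6
time_s: 17.38
tcp_pos: [607.6, -116.2, 89.3]
tool_rot: [0.011, -0.011, -0.707, 0.707]
force: [0.1, -1.3, 3.9]
finger_gap: 0.5
time_s: 17.75
tcp_pos: [607.6, -117.9, 79.4]
tool_rot: [0.011, -0.011, -0.707, 0.707]
force: [0.6, -2.0, 4.9]
finger_gap: 0.3
```

View pics/c13.png

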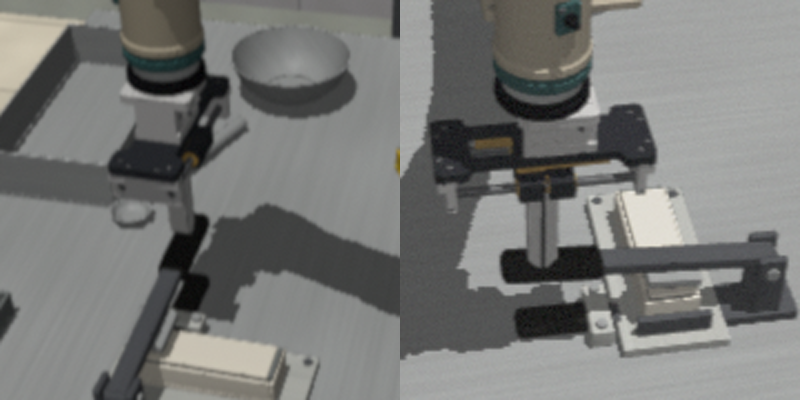

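The lid looks down. Pressing a little further to be sure, short of the hard stop.

```bash
python3 -m creep '[{"hand":0,"offset":[0,0.004,0.001],"turn":[0,0,0]},{"hand":0,"offset":[0,0.004,0],"turn":[0,0,0]},{"hand":0,"offset":[0,0.0,0.0],"turn":[0,0,0]}]'
python3 -m creep '[{"hand":0,"offset":[0,0.003,0],"turn":[0,0,0]},{"hand":0,"offset":[0,0.0,0.0],"turn":[0,0,0]}]'
python3 - <<'E'
from h import *
o,im=snap('side','s14.png');o2,im2=snap('scene','sc14.png')
a=cv2.resize(im[220:320,190:290,::-1],(400,400),interpolation=cv2.INTER_CUBIC)
b=cv2.resize(im2[280:380,320:420,::-1],(400,400),interpolation=cv2.INTER_CUBIC)
cv2.imwrite('pics/c14.png',np.hstack([a,b]))
E
```

```text
time_s: 18.23
tcp_pos: [607.6, -119.0, 71.4]
tool_rot: [0.011, -0.011, -0.707, 0.707]
force: [0.1, -2.2, 4.5]
finger_gap: 0.5
time_s: 18.48
tcp_pos: [607.6, -119.2, 68.6]
tool_rot: [0.011, -0.011, -0.707, 0.707]
force: [0.5, -2.7, 4.8]
finger_gap: 0.4
```

View pics/c14.png

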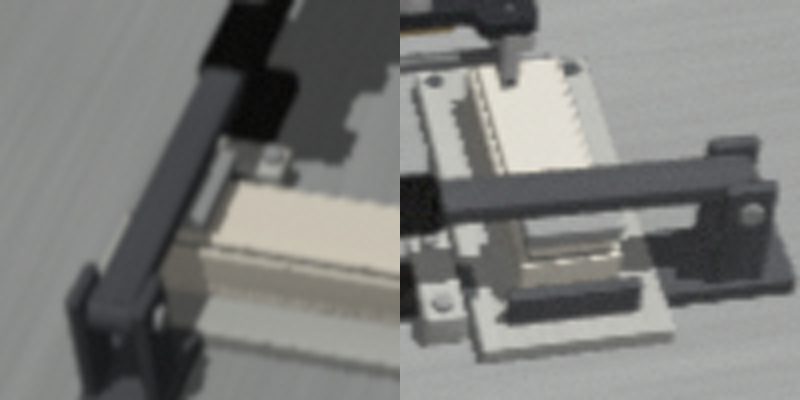

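```bash
python3 -m creep '[{"hand":0,"offset":[0,0.004,0],"turn":[0,0,0]},{"hand":0,"offset":[0,0.0,0.0],"turn":[0,0,0]}]'
python3 -m creep '[{"hand":0,"offset":[0,-0.02,-0.004],"turn":[0,0,0]},{"hand":0,"offset":[0,-0.02,-0.006],"turn":[0,0,0]},{"hand":0,"offset":[0,-0.02,-0.006],"turn":[0,0,0]},{"hand":0,"offset":[0,-0.02,-0.006],"turn":[0,0,0]},{"hand":0,"offset":[0,-0.03,0],"turn":[0,0,0]},{"hand":0,"offset":[0,-0.05,0],"turn":[0,0,0]},{"hand":0,"offset":[0,-0.04,0],"turn":[0,0,0]},{"hand":0,"offset":[0.03,0,0],"turn":[0,0,0]}]'
python3 -m creep '[{"hand":0,"offset":[0.05,0,0],"turn":[0,0,0]},{"hand":0,"offset":[0.05,0,-0.03],"turn":[0,0,0]},{"hand":0,"offset":[0.02,0,-0.04],"turn":[0,0,0]},{"hand":0,"offset":[0,0,0],"turn":[0,0,0]}]'
python3 - <<'E'
from h import *
o,im=snap('side','s15.png');o2,im2=snap('scene','sc15.png');ow,_=snap('wrist','w15.png')
a=cv2.resize(im[160:320,180:340,::-1],(400,400),interpolation=cv2.INTER_CUBIC)
b=cv2.resize(im2[260:380,290:410,::-1],(400,400),interpolation=cv2.INTER_CUBIC)
cv2.imwrite('pics/c15.png',np.hstack([a,b]));print(ow['time_s'],ow['force'])
E
```

```text
time_s: 18.82
tcp_pos: [607.4, -119.1, 64.5]
tool_rot: [0.011, -0.011, -0.707, 0.707]
force: [0.2, -2.2, 4.4]
finger_gap: 0.2
time_s: 19.82
tcp_pos: [580.8, -94.1, 268.5]
tool_rot: [-0.007, 0.012, 0.707, -0.707]
force: [-0.5, 0.5, 0.4]
finger_gap: 0.2
time_s: 20.32
tcp_pos: [458.3, -17.0, 265.2]
tool_rot: [-0.009, 0.007, 0.709, -0.705]
force: [1.0, 0.4, 1.1]
finger_gap: 0.5
20.425 [ 0.34017616  0.17017731 -0.51548208]
```

View pics/c15.png

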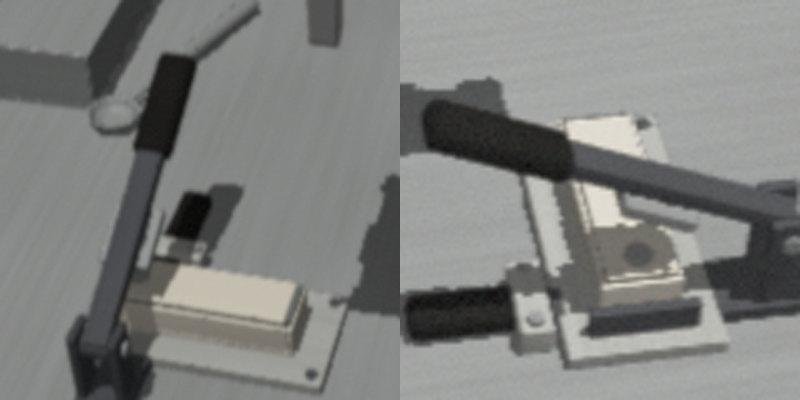

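View pics/w15.png

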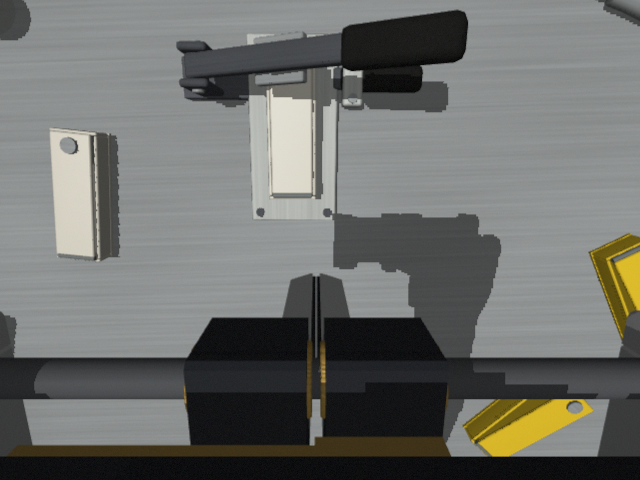

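The lid stays shut after release (stud flat at crop (638,252)), the handle is back up and the box lies on the rest. One last position check, then I'll hand in.

Run:
```python
from h import *
o=manip.get_obs()
r=np.array([609.4,1.1]);a=-.03;u=np.array([np.cos(a),np.sin(a)]);v=np.array([-u[1],u[0]])
def loc(p): d=p[:2]-r; return (round(d@u,1),round(d@v,1))
for p in((270,196),(315,197)): print('rear',loc(atz('wrist',p,42,o)))
b=(290+(638-400)/400*120,260+252*.3); print('stud shut',b,loc(atz('scene',b,52)), 'if ajar',loc(atz('scene',b,72)))
print(manip.sign_off())
```

```text
rear (np.float64(-128.4), np.float64(22.8))
rear (np.float64(-129.5), np.float64(-27.3))
stud shut (361.4, 335.6) (np.float64(1.2), np.float64(0.7)) if ajar (np.float64(19.1), np.float64(-4.9))
the job is handed in; nothing more can be done
None
```

The open white box is sealed and lying on the pliers' rest, and I handed the job in at about 20 s of the 48 s allowed. Sign-off gives no verdict.

**What I did:** I gripped the ajar box across its width, carried it over and slid it in with the stud under the raised jaw. I then pressed the handle down with the closed fingers until the stud shut, let the handle spring back and backed the arm off. The sealed box and the yellow look-alikes were not touched.

**Last checks:**
- **Lid:** it stayed flat after the handle came up. The stud measured at local (1, 1) mm in the frame of jaw_rest, which fits the shut height and not the ajar one.
- **Box position:** its middle is about 54 to 57 mm to the robot's side of the point under the jaw and within about 2 mm sideways, aligned with the rest.
- **Handle:** it is back up in the pictures. I did not measure its height.
- **Forces:** I read at most about 6 N during pressing. The readings came only at the end of each move, so a brief higher peak at the click could have been missed.

**What disagreed:**
- **Fingertips:** they stood about 18 mm behind the reported TCP, not 22 mm ahead as described. My first closing therefore met only air above the lid. All three cameras showed the offset, and I corrected the height for every later move.
- **Box end:** the last measurement of the box's near end was about 2 to 3 mm from the earlier one, close to the calibration error.

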